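# Load the battery tester and hold its spring slide at the mark

### The arm

A 7-joint arm with a two-finger parallel gripper is mounted at the origin on the work surface. World frame = base frame: x ahead of the robot, y to its left, z up, the work surface at z = 0. Lengths are in m, angles in rad, forces in N, time in s.
With the tool pointing down it reaches from about 0.4 to 0.875 m from the base axis. Payload 4.4 kg.
Tool frame: the origin (TCP) lies midway between the tips of the shut fingers; the grasp point (between the pads) lies 19 mm behind it; z points along the fingers, y is the line along which they close (so a half turn about z gives the same grasp; the last joint's range is limited). The gripper opens to 85 mm and grips with 20 to 120 N. Pads are 22 mm wide; open, the fingers measure 114 mm over their backs; the gripper's body (76 mm by 85 mm) begins 54 mm behind the grasp point. The pads swing forward as they close: fully open they stand 13 mm farther back than shut.
Start: joints at [1.258, 0.628, 0.038, 1.517, -0.027, 0.996, -0.02], TCP at [0.159, -0.63, 0.231] pointing down, gripper open.
Joint ranges: [-3.06, 3.06], [-0.37, 2.12], [-1.25, 1.32], [0.18, 2.47], [-1.1, 4.24], [0.23, 1.98], [-2.94, 2.94]. Speed limits (rad/s): [2.57, 2.57, 3.14, 3.14, 3.14, 3.14, 3.14].

### API

Orientations are given as a unit quaternion [w, x, y, z].
In Python, from plant import get_obs, get_image, calibration, hand_in gives the robot as it stands.
- The arm moves only by the shell command python3 -m jog 'ROWS' [OPENING] [FORCE]. ROWS is JSON, a list of rows, each an object of numbers: "tx", "ty", "tz": the shift along the tool's x, y, z normalised to -1 to 1, where 1 is 1 m; "ax", "ay", "az": the turn, a rotation vector about the tool's x, y, z normalised to -1 to 1, where 1 is 90 degrees. A call has 1 to 20 rows; each row shifts and turns the commanded pose from where the row before left it, along the tool's axes as they then stand; what a row does not reach is not made up. A row lasts 1/12 s, in which the tool goes at most 41.7 mm and 7.16 degrees, less where a joint would pass 70% of its speed; a pose out of reach is approached as far as the arm can. A call with a number of a shift or a turn outside -1 to 1 is refused whole. A call with a gripper value outside its range is refused whole. OPENING is the closure, from -1 (fully open) to 1 (shut), set as the call begins (- or left out, the last holds). The fingers move at their own pace and stop on an object; FORCE is the grip in N (left out, the last holds). Time passes only in rows, so rows that do not move let the fingers close. It gives the time, the measured TCP pose, the force, the opening and the grip force at its end, in the units of the state.
- get_obs(): the state, without advancing time (a new reading comes with each control period).
- get_image(name): name is "side" or "top" or "wrist"; returns the picture (480x640x3 uint8, blue, green, red); there is no depth.
- calibration(name): a dict with "K" (3x3 intrinsics, pixels), "cam_to_world" (4x4, takes a point from camera to world coordinates). Camera axes: x right, y down, z forward; pixel columns grow to the right and rows downward; lengths in m; the calibration is good to about 2 mm. A picture is of the moment at which its call begins: read the wrist's pose just before it. calibration takes no time and is no camera call; for the wrist camera it gives the pose at the moment of the call.
- hand_in(): hands the job in; it is judged then, once.
The state is a dict: "time_s": time; "joints": joint angles; "qvel": joint speeds; "joint_efforts": joint torques, N m; "tcp_pos": TCP position; "tool_rot": TCP orientation; "force": force on the tool from outside, world axes, zero at the start; "moment": the same for the moment, N m; "gripper_width": finger opening in m; "grasp_force": force on a finger pad.
Only numpy, scipy, OpenCV 4.12 (cv2) and the standard library are available. Lean on these libraries where they do the work, as an engineer would, in place of code of your own. Each camera call takes 0.05 s, during which the arm holds its last target. There are 200 camera calls.

### The job

Put the two smaller battery cells, button end up, one into each well of the desk battery tester, standing fully down; the large cell stays where it is. Then pull the tester's spring-return slide out by its upright tab until the line on the slide is level with the line on the small black rider on the scale beside it, and keep it there: the program finishes while still holding the slide at the mark. Leave the rider where it is set and do not disturb the large cell, tape dispenser or clip tray.

Things in the scene. Friction and masses are not known exactly. Their poses are not given: they have to be found in the camera images.
- tester: Battery tester fixed to the desk, turned up to 0.35 rad. Origin on the desk midway between its two wells; own x points from tab to rear bridge, y left, z up. Grey base 176 mm wide, x -157 to +77 mm. White block 110 (x) x 136 (y) mm centred on the origin, top 28 mm up, with round wells 30 mm wide (3 mm bevel), 16 mm deep at y = +-36 mm. Load them with fingers closing along y.
- well_left (a point): Centre of the floor of the well on the tester's +y side, 12 mm above the desk, 16 mm below the well's mouth.
- well_right (a point): Centre of the floor of the well on the tester's -y side, 12 mm above the desk, 16 mm below the well's mouth.
- slide (a joint): Travel of the spring-return slide, m: 0 at rest (pushed home by its spring), grows as it is pulled along the tester's -x, at most 0.06. Pull about 3.5 N at the start, rising by 1.1 N each 10 mm; it springs back when let go. It is at the mark when its value equals that of joint rider.
- bridge (a point): Middle of the top of the slide's steel bridge, a bar 36 mm (x) x 160 mm (y), underside 66 mm and top 74 mm above the desk, on posts at its ends. At rest it stands behind the wells at x = 29 to 65 mm of the tester; pulled, it travels over the cells, clearing fully seated ones by 4 mm. The slide's side arms (y = +-76 mm) lie lower than the block's top.
- tab_top (a point): Middle of the top of the slide's black upright tab, 84 mm above the desk; at rest at x = -90, y = 0 mm of the tester. The tab is 12 mm thick along the tester's x, 40 mm wide along y; pinch its upper 50 mm from above, fingers closing along the tester's x (a steel crossbar below it tops out 26 mm above the desk). Moves with the slide.
- slide_line (a point): Middle of the white line (3 mm) across the small black block (16 x 14 x 6 mm) on the slide's left (+y) arm, 32 mm above the desk; at rest at x = -35, y = +78 mm of the tester. Moves with the slide.
- mark_line (a point): Middle of the white line (3 mm) across the top of the black rider (16 x 16 x 14 mm) on the scale rail at the tester's left (+y) edge, 32 mm above the desk, at x = -(35 mm + rider value), y = +94 mm of the tester. This is the mark. Own axes parallel to the tester's.
- rider (a joint): Setting of the rider on the scale, m, 0.032 to 0.048, same zero and direction as joint slide; held stiffly by friction, differently set each time.
- cell_a: Smaller battery cell (C size), grey cylinder with a steel end and a small button on top, 26 mm diameter, 50 mm tall, about 66 g, standing upright on the desk. Origin at the centre of its underside, z up.
- cell_b: Second smaller cell, just like cell_a; either cell may go into either well.
- big_cell: Large battery cell (D size), same looks, 33 mm diameter, 61 mm tall, standing upright among the others; too wide for the wells. Not to be moved. Origin at the centre of its underside.
- tape_dispenser: Grey desk tape dispenser, 150 x 58 x 75 mm high, on the right of the tester. Origin under its centre. Leave alone.
- clip_tray: Black open tray with paper clips, 110 x 110 x 40 mm high, behind the cells. Origin under its centre. Leave alone.
Mind the look-alikes: they are no part of the job. Leave any green look-alike of the cell_b alone.

How it is judged:
By the outcome, as a careful person would: the job done as asked, in the order asked, and still so for the second after the job is handed in, while the arm keeps its last pose, push and grip.
It also fails if it takes over 72 s, if anything falls off the work surface, if the arm or the gripper's body presses on something with over 40 N, if the wrist force passes 120 N, or if a joint passes its speed limit or range.

## Working session

There is one attempt and no reset: what is moved stays moved. The work goes in short steps, Python scripts to look and compute and a shell command to move; the robot and the scene stay as the last step left them, time stands still between calls to the robot, and variables do not carry over. Pictures are saved under pics/ and viewed, at most 12 in all, crops included, and the job is handed in when it is done.

```bash
mkdir -p pics; ls; python3 - <<'E'
from plant import *
import cv2,numpy as np
o=get_obs();print(o['time_s'],o['tcp_pos'],o['tool_rot'],o['gripper_width'])
for n in('top','side'):
    cv2.imwrite(f'pics/{n}0.png',get_image(n));c=calibration(n);print(n,np.round(c['K'],1).tolist(),np.round(c['cam_to_world'],3).tolist())
E
```

```text
pics
0.0 [ 0.1586703  -0.62968978  0.23038169] [-9.38526841e-04  9.92397900e-01  1.23067105e-01 -1.24758696e-04] 0.08520399310363141
top [[434.2, 0.0, 314.2], [0.0, 434.2, 238.0], [0.0, 0.0, 1.0]] [[0.001, -0.996, 0.087, 0.497], [-1.0, -0.001, 0.0, -0.05], [-0.0, -0.087, -0.996, 1.024], [0.0, 0.0, 0.0, 1.0]]
side [[546.7, 0.0, 325.4], [0.0, 546.7, 239.9], [0.0, 0.0, 1.0]] [[-0.839, -0.33, 0.432, 0.102], [-0.544, 0.528, -0.652, 0.618], [-0.013, -0.782, -0.623, 0.755], [0.0, 0.0, 0.0, 1.0]]
```

View pics/top0.png

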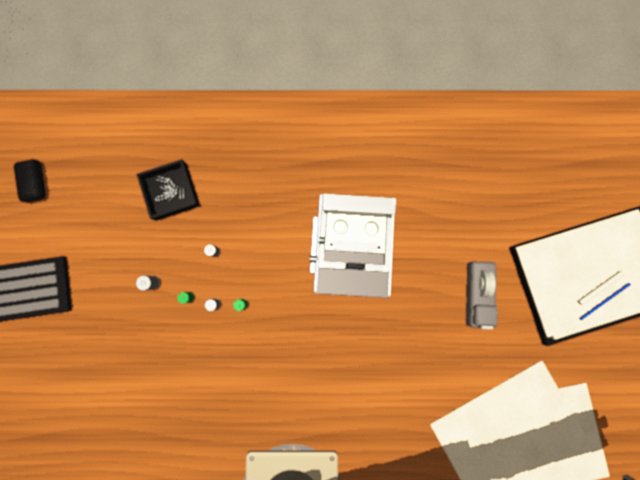

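View pics/side0.png

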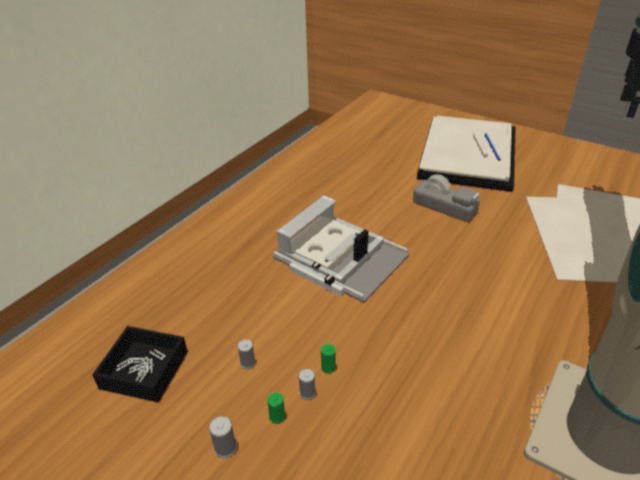

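The top view shows the small cells at about (210,250) and (211,305), the large cell at (144,283) and green look-alikes at (184,297) and (239,305). The tester is centred near (355,240), only slightly turned, with its wells at (341,227) and (371,228). The side view confirms this.

```bash
cat > h.py <<'E'
from plant import *
import cv2,numpy as np
def ray(c,uv):
    K=np.array(c['K']);T=np.array(c['cam_to_world']);d=T[:3,:3]@np.linalg.inv(K)@[uv[0],uv[1],1];return T[:3,3],d
def plane(c,uv,z):
    p,d=ray(c,uv);return p+d*(z-p[2])/d[2]
def proj(c,P):
    T=np.linalg.inv(np.array(c['cam_to_world']));q=np.array(c['K'])@(T[:3,:3]@P+T[:3,3]);return q[:2]/q[2]
def blobs(m,lo,hi):
    n,l,s,ce=cv2.connectedComponentsWithStats(m.astype(np.uint8));return [(s[i],ce[i],l==i) for i in range(1,n) if lo<=s[i][4]<=hi]
def tri(a,b):
    A=[];B=[]
    for c,uv in (a,b):
        p,d=ray(c,uv);d/=np.linalg.norm(d);M=np.eye(3)-np.outer(d,d);A.append(M);B.append(M@p)
    return np.linalg.solve(sum(A),sum(B))
E
python3 - <<'E'
from h import *
t=cv2.imread('pics/top0.png');c=calibration('top')
hsv=cv2.cvtColor(t,cv2.COLOR_BGR2HSV)
m=(hsv[...,1]<70)&(hsv[...,2]>110);m[:95]=0
for s,ce,_ in blobs(m,30,20000):
    if s[0]<470: print(s.tolist(),ce.round(1),'z.05',plane(c,ce,.05).round(4),'z.06',plane(c,ce,.061)[:2].round(4))
cr=t[185:305,300:405];cv2.imwrite('pics/crop1.png',np.hstack([cv2.resize(cr,None,fx=5,fy=5,interpolation=cv2.INTER_CUBIC)]))
s=cv2.imread('pics/side0.png');cs=calibration('side')
cv2.imwrite('pics/crop2.png',cv2.resize(s[190:305,265:415],None,fx=5,fy=5,interpolation=cv2.INTER_CUBIC))
# cells in side
hs=cv2.cvtColor(s,cv2.COLOR_BGR2HSV);m=(hs[...,1]<40)&(hs[...,2]>150);m[:330]=0
for st,ce,_ in blobs(m,15,2000): print('side',st.tolist(),ce.round(1),plane(cs,ce,.05).round(4))
E
```

```text
[155, 178, 22, 23, 208] [167.7 190.1] z.05 [0.6905 0.283  0.05  ] z.06 [0.6884 0.2793]
[310, 194, 86, 103, 7750] [352.8 244.8] z.05 [ 0.5661 -0.1369  0.05  ] z.06 [ 0.5653 -0.1359]
[204, 245, 12, 11, 107] [209.7 249.9] z.05 [0.5545 0.1845 0.05  ] z.06 [0.5538 0.1819]
[0, 263, 55, 16, 431] [ 26.7 270.2] z.05 [0.5087 0.5932 0.05  ] z.06 [0.5086 0.5859]
[0, 275, 56, 16, 448] [ 27.5 282.3] z.05 [0.4817 0.5898 0.05  ] z.06 [0.4819 0.5825]
[136, 276, 15, 14, 172] [143.3 282.5] z.05 [0.4814 0.3312 0.05  ] z.06 [0.4815 0.3269]
[0, 287, 57, 16, 456] [ 28.1 294.5] z.05 [0.4546 0.5869 0.05  ] z.06 [0.4551 0.5797]
[0, 299, 58, 17, 467] [ 28.5 306.8] z.05 [0.4276 0.5843 0.05  ] z.06 [0.4284 0.5771]
[205, 299, 12, 12, 112] [210.5 304.7] z.05 [0.4326 0.1802 0.05  ] z.06 [0.4333 0.1776]
[431, 361, 178, 119, 14246] [524.8 432.1] z.05 [ 0.1595 -0.5069  0.05  ] z.06 [ 0.1633 -0.5017]
[271, 445, 22, 6, 92] [282.9 447.8] z.05 [0.1264 0.0171 0.05  ] z.06 [0.1306 0.0163]
[295, 445, 19, 6, 76] [302.5 448.1] z.05 [ 0.1258 -0.0253  0.05  ] z.06 [ 0.13   -0.0256]
[248, 453, 88, 27, 1443] [291.  462.3] z.05 [ 0.0963 -0.0006  0.05  ] z.06 [ 0.1008 -0.0012]
side [238, 340, 14, 11, 112] [244.6 345.1] [0.5523 0.188  0.05  ]
side [139, 362, 9, 14, 35] [144.4 367.9] [0.6586 0.3112 0.05  ]
side [299, 370, 15, 12, 134] [306.1 375.1] [0.4304 0.1836 0.05  ]
side [210, 417, 21, 19, 301] [220.1 425.7] [0.4852 0.325  0.05  ]
```

View pics/crop1.png

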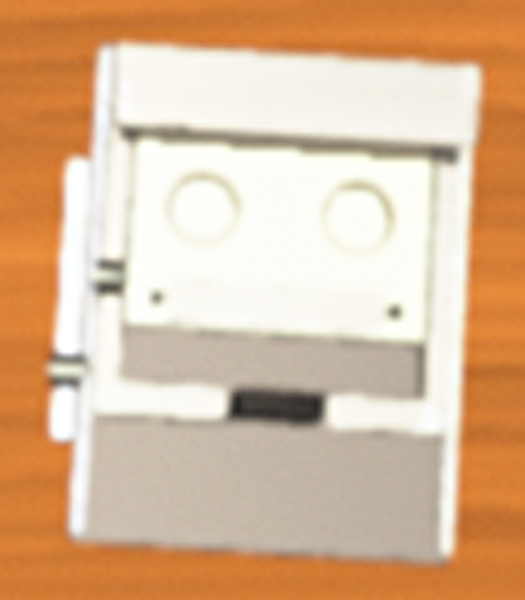

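View pics/crop2.png

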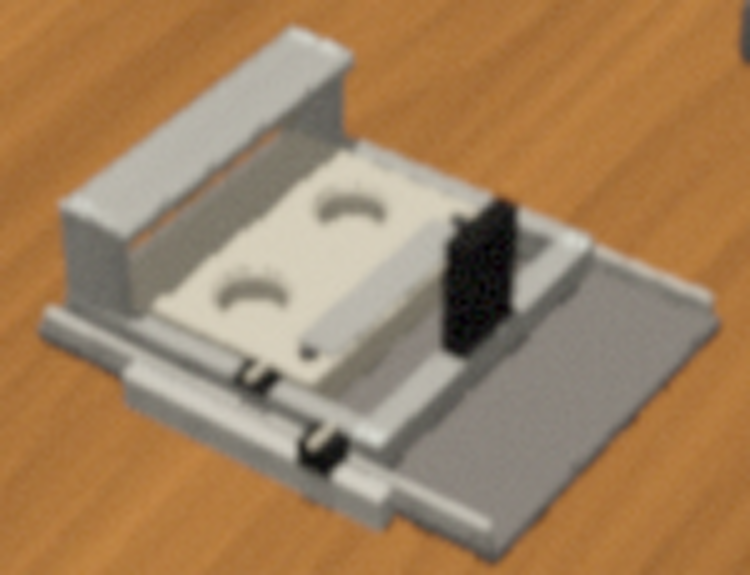

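The crops show the wells at (203,208) and (358,217) in crop1, the slide line at (109,276) and the rider line at (64,369). The tab top is near (277,403). The side crop agrees, with the rider at about (322,440).

```bash
python3 - <<'E'
from h import *
c=calibration('top');cs=calibration('side')
f=lambda x,y,ox,oy:((x+.5)/5-.5+ox,(y+.5)/5-.5+oy)
T=lambda x,y,z:plane(c,f(x,y,300,185),z)
S=lambda x,y,z:plane(cs,f(x,y,265,190),z)
wl,wr=T(203,208,.028),T(358,217,.028);print('top',wl,wr,np.linalg.norm(wl-wr),(wl+wr)/2)
d=wl-wr;yaw=np.arctan2(-d[0],d[1]);print('yaw',yaw)
w2,w3=S(252,292,.028),S(351,209,.028);d=w2-w3;print('side',w2,w3,np.linalg.norm(d),(w2+w3)/2,np.arctan2(-d[0],d[1]))
for n,P in(('top',[T(109,276,.032),T(64,369,.032),T(277,403,.084)]),('side',[S(258,374,.032),S(323,438,.032),S(482,214,.084)])):
    o=(wl+wr)/2 if n=='top' else (w2+w3)/2
    R=np.array([[np.cos(yaw),np.sin(yaw)],[-np.sin(yaw),np.cos(yaw)]])
    for p in P: print(n,p.round(4),'tester',(R@(p-o)[:2]).round(4))
for n,p in(('front',T(72,535,.012)-T(448,558,.012)),('bridge',T(118,43,.074)-T(480,66,.074))): print(n,np.linalg.norm(p),np.arctan2(-p[0],p[1]))
w=calibration('wrist');o=get_obs();print(np.round(w['K'],1).tolist(),(np.array(w['cam_to_world'])[:3,3]-o['tcp_pos']).round(3),np.array(w['cam_to_world']).round(3).tolist())
E
```

```text
top [ 0.61071769 -0.11014022  0.028     ] [ 0.60658981 -0.18163712  0.028     ] 0.0716159657948573 [ 0.60865375 -0.14588867  0.028     ]
yaw -0.05767106122111719
side [ 0.6101623  -0.10927879  0.028     ] [ 0.60527032 -0.17950529  0.028     ] 0.07039668401797156 [ 0.60771631 -0.14439204  0.028     ] -0.06954769767264965
top [ 0.5789 -0.0667  0.032 ] tester [-0.0343  0.0774]
top [ 0.5362 -0.0461  0.032 ] tester [-0.0781  0.0955]
top [ 0.5195 -0.1384  0.084 ] tester [-0.0894  0.0024]
side [ 0.5764 -0.0633  0.032 ] tester [-0.0359  0.0791]
side [ 0.5337 -0.0452  0.032 ] tester [-0.0796  0.0948]
side [ 0.5202 -0.1431  0.084 ] tester [-0.0874 -0.0038]
front 0.17420788157063796 -0.05992248575780018
bridge 0.16059527454565872 -0.06359429449337425
[[374.6, 0.0, 309.1], [0.0, 374.6, 235.9], [0.0, 0.0, 1.0]] [0.072 0.018 0.142] [[0.245, -0.926, -0.286, 0.23], [-0.97, -0.234, -0.07, -0.612], [-0.002, 0.295, -0.956, 0.373], [0.0, 0.0, 0.0, 1.0]]
```

```bash
python3 -m jog '[{"tx":0.04,"az":0.049},{"tx":0.04,"az":0.049},{"tx":0.04,"az":0.049},{"tx":0.04,"az":0.049},{"tx":0.04},{"tx":0.04},{"tx":0.02,"ty":-0.03},{"ty":-0.041},{"ty":-0.041},{"ty":-0.041},{"ty":-0.041},{"ty":-0.041},{"ty":-0.041},{"ty":-0.041},{"ty":-0.041},{"ty":-0.041},{"ty":-0.041},{"ty":-0.041},{"ty":-0.041},{"ty":-0.041}]' -0.1
```

```text
validation failed for argument at $[0]...
```

```bash
python3 -m jog '[{"tx":0.04,"ty":0,"tz":0,"ax":0,"ay":0,"az":0.049}]' -0.1; python3 -m jog --help | head -20
```

```text
time_s: 0.18
tcp_pos: [0.1858, -0.6236, 0.2309]
tool_rot: [0.0, 0.997, 0.078, -0.005]
force: [-2.4, -1.5, 0.3]
gripper_width: 0.0756
grasp_force: 0.0invalid input: not JSON, or not a number
```

All six keys are needed in each row.

```bash
python3 -m jog '[{"tx":0.04,"ty":0,"tz":0,"ax":0,"ay":0,"az":0.049},{"tx":0.04,"ty":0,"tz":0,"ax":0,"ay":0,"az":0.049},{"tx":0.04,"ty":0,"tz":0,"ax":0,"ay":0,"az":0.049},{"tx":0.04,"ty":0,"tz":0,"ax":0,"ay":0,"az":0},{"tx":0.04,"ty":0,"tz":0,"ax":0,"ay":0,"az":0},{"tx":0.02,"ty":-0.03,"tz":0,"ax":0,"ay":0,"az":0},{"tx":0,"ty":-0.041,"tz":0,"ax":0,"ay":0,"az":0},{"tx":0,"ty":-0.041,"tz":0,"ax":0,"ay":0,"az":0},{"tx":0,"ty":-0.041,"tz":0,"ax":0,"ay":0,"az":0},{"tx":0,"ty":-0.041,"tz":0,"ax":0,"ay":0,"az":0},{"tx":0,"ty":-0.041,"tz":0,"ax":0,"ay":0,"az":0},{"tx":0,"ty":-0.041,"tz":0,"ax":0,"ay":0,"az":0},{"tx":0,"ty":-0.041,"tz":0,"ax":0,"ay":0,"az":0},{"tx":0,"ty":-0.041,"tz":0,"ax":0,"ay":0,"az":0},{"tx":0,"ty":-0.041,"tz":0,"ax":0,"ay":0,"az":0}]'
cat > st.py <<'E'
# world target -> tool shift:  python3 st.py x y z yaw
import sys
from h import *
from scipy.spatial.transform import Rotation as R
o=get_obs();q=o['tool_rot'];r=R.from_quat([q[1],q[2],q[3],q[0]]);M=r.as_matrix()
print('tcp',np.round(o['tcp_pos'],4),'yaw',round(np.arctan2(M[1,0],M[0,0]),4),'tilt',M[:2,2].round(4),'t',o['time_s'],'w',round(o['gripper_width'],4),'F',np.round(o['force'],1))
if len(sys.argv)>3:
    a=[float(v) for v in sys.argv[1:]];g=R.from_euler('z',a[3]).as_matrix()@np.diag([1,-1,-1])
    print('shift',(M.T@(np.array(a[:3])-o['tcp_pos'])).round(4),'turn',(R.from_matrix(M.T@g).as_rotvec()/(np.pi/2)).round(4))
E
python3 st.py .4326 .182 .15 -.061
```

```text
time_s: 1.43
tcp_pos: [0.4405, -0.2152, 0.2312]
tool_rot: [-0.0, 1.0, -0.031, -0.0]
force: [1.3, 0.3, -0.4]
gripper_width: 0.0473
grasp_force: 0.0
tcp [ 0.4405 -0.2152  0.2312] yaw -0.0613 tilt [-0.0003  0.0003] t 1.4333 w 0.0473 F [ 1.3  0.3 -0.4]
shift [-0.0322 -0.396   0.0813] turn [-0.0002  0.0002 -0.0002]
```

```bash
python3 -m jog '[{"tx":0.035,"ty":-0.02,"tz":0,"ax":0,"ay":0,"az":0},{"tx":0.035,"ty":-0.02,"tz":0,"ax":0,"ay":0,"az":0},{"tx":0.035,"ty":-0.02,"tz":0,"ax":0,"ay":0,"az":0},{"tx":0.035,"ty":-0.02,"tz":0,"ax":0,"ay":0,"az":0},{"tx":0,"ty":0,"tz":0,"ax":0,"ay":0,"az":0},{"tx":0,"ty":0,"tz":0,"ax":0,"ay":0,"az":0}]'; python3 - <<'E'
from h import *
import json
c=calibration('wrist');cv2.imwrite('pics/w1.png',get_image('wrist'));json.dump({k:np.array(v).tolist() for k,v in c.items()},open('w1.json','w'))
E
```

```text
time_s: 1.93
tcp_pos: [0.587, -0.1436, 0.2302]
tool_rot: [-0.0, 1.0, -0.028, -0.0]
force: [-0.5, -0.9, -0.8]
gripper_width: 0.0468
grasp_force: 0.0
```

View pics/w1.png

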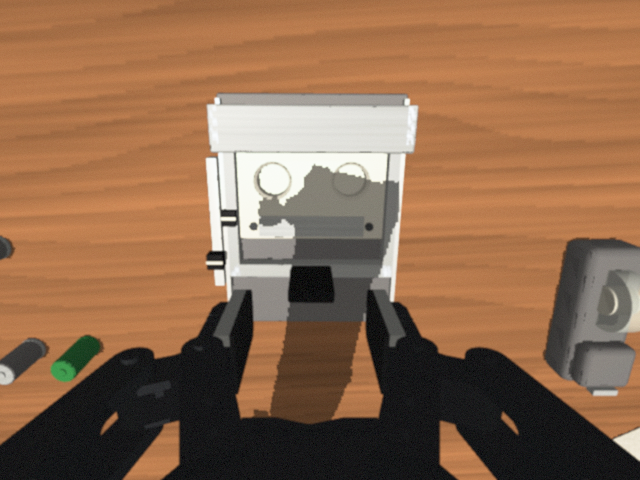

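The wrist view shows the wells at (272,180) and (351,180), the slide line at (229,217), the rider line at (216,261) and the tab top at (311,268).

```bash
python3 - <<'E'
from h import *
import json
c=json.load(open('w1.json'));im=cv2.imread('pics/w1.png');g=cv2.cvtColor(im,cv2.COLOR_BGR2GRAY)
# sub-pixel line centres: bright rows between black in narrow columns
for n,(x0,x1,y0,y1) in {'slide':(224,235,206,228),'mark':(211,222,248,274)}.items():
    print(n,g[y0:y1,x0:x1].mean(1).round().astype(int).tolist())
a,b=plane(c,(272,180),.028),plane(c,(350.5,180),.028);d=a-b
print(a.round(4),b.round(4),np.linalg.norm(d),np.arctan2(-d[0],d[1]),((a+b)/2).round(4))
s,m=plane(c,(229,217),.032),plane(c,(216,261),.032);y=-.061;x=np.array([np.cos(y),np.sin(y),0])
print(s.round(4),m.round(4),'rider',x@(s-m),'tester x',x@(s-(a+b)/2))
cr=im[145:285,200:410];cv2.imwrite('pics/crop3.png',cv2.resize(cr,None,fx=3.8,fy=3.8,interpolation=cv2.INTER_CUBIC))
E
```

```text
slide [234, 234, 227, 165, 77, 40, 50, 50, 49, 48, 111, 217, 249, 248, 211, 115, 51, 42, 42, 70, 142, 208]
mark [234, 230, 185, 91, 21, 12, 20, 33, 39, 42, 39, 37, 90, 184, 237, 243, 198, 97, 37, 34, 52, 112, 184, 208, 209, 208]
[ 0.6104 -0.1105  0.028 ] [ 0.6063 -0.1826  0.028 ] 0.07224520439157228 -0.05623869399993941 [ 0.6084 -0.1466  0.028 ]
[ 0.5787 -0.0677  0.032 ] [ 0.5355 -0.0499  0.032 ] rider 0.04415205196649652 tester x -0.03445065864634608
```

View pics/crop3.png

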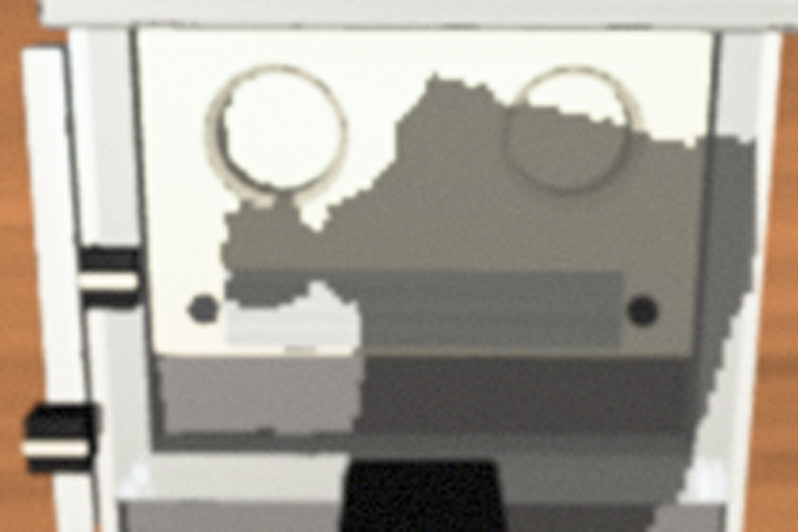

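The crop confirms the well centres to within a pixel, and the rider is set at about 0.044. Next I'll go above the nearer cell.

```bash
python3 st.py .4316 .1818 .12 -.060; python3 -m jog '[{"tx":-0.021,"ty":-0.034,"tz":0,"ax":0,"ay":0,"az":0},{"tx":-0.021,"ty":-0.034,"tz":0,"ax":0,"ay":0,"az":0},{"tx":-0.021,"ty":-0.034,"tz":0,"ax":0,"ay":0,"az":0},{"tx":-0.021,"ty":-0.034,"tz":0,"ax":0,"ay":0,"az":0},{"tx":-0.021,"ty":-0.034,"tz":0,"ax":0,"ay":0,"az":0},{"tx":-0.021,"ty":-0.034,"tz":0,"ax":0,"ay":0,"az":0},{"tx":-0.021,"ty":-0.034,"tz":0,"ax":0,"ay":0,"az":0},{"tx":-0.021,"ty":-0.034,"tz":0,"ax":0,"ay":0,"az":0},{"tx":-0.008,"ty":-0.034,"tz":0,"ax":0,"ay":0,"az":0},{"tx":0,"ty":-0.01,"tz":0.035,"ax":0,"ay":0,"az":0},{"tx":0,"ty":0,"tz":0.035,"ax":0,"ay":0,"az":0},{"tx":0,"ty":0,"tz":0.035,"ax":0,"ay":0,"az":0},{"tx":0,"ty":0,"tz":0,"ax":0,"ay":0,"az":0},{"tx":0,"ty":0,"tz":0,"ax":0,"ay":0,"az":0}]'; python3 - <<'E'
from h import *
import json
c=calibration('wrist');im=get_image('wrist');cv2.imwrite('pics/w2.png',im);json.dump({k:np.array(v).tolist() for k,v in c.items()},open('w2.json','w'))
hs=cv2.cvtColor(im,cv2.COLOR_BGR2HSV);m=(hs[...,1]<60)&(hs[...,2]>120)
for s,ce,_ in blobs(m,60,20000): print(s.tolist(),ce.round(1),plane(c,ce,.05).round(4))
E
python3 st.py .4316 .1818 .12 -.06
```

```text
tcp [ 0.5852 -0.1455  0.2304] yaw -0.0597 tilt [-0.0021 -0.    ] t 1.9833 w 0.0468 F [-0.2 -0.4 -0. ]
shift [-0.1727 -0.3176  0.1107] turn [0.0001 0.0013 0.0002]
time_s: 3.15
tcp_pos: [0.4278, 0.178, 0.1257]
tool_rot: [0.001, 0.999, -0.032, -0.002]
force: [-0.3, 0.3, 0.3]
gripper_width: 0.0474
grasp_force: 0.0
[256, 0, 49, 45, 1772] [279.9  19.7] [0.5518 0.185  0.05  ]
[6, 149, 59, 58, 2565] [ 34.6 177.5] [0.4798 0.3339 0.05  ]
[286, 224, 36, 34, 806] [303.9 240.4] [0.4316 0.1807 0.05  ]
tcp [0.4293 0.1788 0.1271] yaw -0.0632 tilt [-0.0003 -0.0008] t 3.2 w 0.0473 F [-0.2 -0.3  0.5]
shift [ 0.0021 -0.0031  0.0071] turn [ 0.0005  0.0002 -0.002 ]
```

View pics/w2.png

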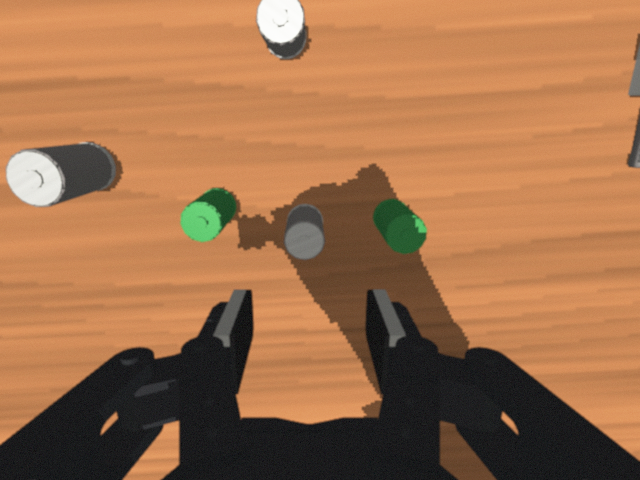

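The nearer cell's top is at pixel (304,240), between the greens at (202,221) and (407,232). There is room for the half-open fingers.

```bash
python3 -m jog '[{"tx":0.0023,"ty":-0.0023,"tz":0.03,"ax":0,"ay":0,"az":0},{"tx":0,"ty":0,"tz":0.03,"ax":0,"ay":0,"az":0},{"tx":0,"ty":0,"tz":0.03,"ax":0,"ay":0,"az":0},{"tx":0,"ty":0,"tz":0.018,"ax":0,"ay":0,"az":0},{"tx":0,"ty":0,"tz":0,"ax":0,"ay":0,"az":0},{"tx":0,"ty":0,"tz":0,"ax":0,"ay":0,"az":0},{"tx":0,"ty":0,"tz":0,"ax":0,"ay":0,"az":0}]'; python3 st.py .4316 .181 .018 -.06
```

```text
time_s: 3.78
tcp_pos: [0.4348, 0.1833, 0.0221]
tool_rot: [-0.0, 1.0, -0.031, 0.001]
force: [-0.2, -0.6, -0.1]
gripper_width: 0.047
grasp_force: 0.0
tcp [0.4348 0.1833 0.0221] yaw -0.0616 tilt [0.0012 0.0004] t 3.7833 w 0.047 F [-0.2 -0.6 -0.1]
shift [-0.0031  0.0025  0.0041] turn [-0.0003 -0.0007 -0.001 ]
```

```bash
for i in 1 2 3; do python3 -m jog '[{"tx":0,"ty":0,"tz":0,"ax":0,"ay":0,"az":0}]' | sed -n 2p; done; python3 -c "
from h import *
from scipy.spatial.transform import Rotation as R
o=get_obs();print(o['joints'],o['qvel'])"
```

```text
tcp_pos: [0.4346, 0.1834, 0.022]
tcp_pos: [0.4342, 0.1833, 0.0216]
tcp_pos: [0.4338, 0.1832, 0.021]
[-0.51298539  0.75891879  0.08003558  2.15785833 -0.24136606  0.23367991
 -1.85176476] [-0.00255858  0.01296727 -0.00071533  0.00157983 -0.00678307 -0.00177311
  0.00581171]
```

```bash
python3 -m jog '[{"tx":-0.002,"ty":0.002,"tz":0.001,"ax":0,"ay":0,"az":0},{"tx":0,"ty":0,"tz":0,"ax":0,"ay":0,"az":0},{"tx":0,"ty":0,"tz":0,"ax":0,"ay":0,"az":0}]';python3 -m jog '[{"tx":0,"ty":0,"tz":0,"ax":0,"ay":0,"az":0},{"tx":0,"ty":0,"tz":0,"ax":0,"ay":0,"az":0},{"tx":0,"ty":0,"tz":0,"ax":0,"ay":0,"az":0},{"tx":0,"ty":0,"tz":0,"ax":0,"ay":0,"az":0},{"tx":0,"ty":0,"tz":0,"ax":0,"ay":0,"az":0},{"tx":0,"ty":0,"tz":0,"ax":0,"ay":0,"az":0}]' 1 40; python3 st.py .6061 -.1819 .12 -.06
```

```text
time_s: 4.28
tcp_pos: [0.431, 0.181, 0.0192]
tool_rot: [0.001, 1.0, -0.031, -0.001]
force: [0.3, 0.0, -0.7]
gripper_width: 0.0471
grasp_force: 0.0
time_s: 4.78
tcp_pos: [0.4311, 0.1812, 0.0191]
tool_rot: [0.0, 1.0, -0.031, -0.001]
force: [-0.7, 0.2, 5.7]
gripper_width: 0.0251
grasp_force: 39.2
tcp [0.4311 0.1812 0.0191] yaw -0.0612 tilt [-0.0025 -0.0009] t 4.7833 w 0.0251 F [-0.7  0.2  5.7]
shift [ 0.1966  0.3518 -0.1011] turn [ 0.0006  0.0016 -0.0008]
```

```bash
python3 -m jog '[{"tx":0,"ty":0,"tz":-0.034,"ax":0,"ay":0,"az":0},{"tx":0,"ty":0,"tz":-0.034,"ax":0,"ay":0,"az":0},{"tx":0,"ty":0,"tz":-0.034,"ax":0,"ay":0,"az":0},{"tx":0.0196,"ty":0.0352,"tz":0,"ax":0,"ay":0,"az":0},{"tx":0.0196,"ty":0.0352,"tz":0,"ax":0,"ay":0,"az":0},{"tx":0.0196,"ty":0.0352,"tz":0,"ax":0,"ay":0,"az":0},{"tx":0.0196,"ty":0.0352,"tz":0,"ax":0,"ay":0,"az":0},{"tx":0.0196,"ty":0.0352,"tz":0,"ax":0,"ay":0,"az":0},{"tx":0.0196,"ty":0.0352,"tz":0,"ax":0,"ay":0,"az":0},{"tx":0.0196,"ty":0.0352,"tz":0,"ax":0,"ay":0,"az":0},{"tx":0.0196,"ty":0.0352,"tz":0,"ax":0,"ay":0,"az":0},{"tx":0.0196,"ty":0.0352,"tz":0,"ax":0,"ay":0,"az":0},{"tx":0.0196,"ty":0.0352,"tz":0,"ax":0,"ay":0,"az":0},{"tx":0,"ty":0,"tz":0,"ax":0,"ay":0,"az":0},{"tx":0,"ty":0,"tz":0,"ax":0,"ay":0,"az":0},{"tx":0,"ty":0,"tz":0,"ax":0,"ay":0,"az":0},{"tx":0,"ty":0,"tz":0,"ax":0,"ay":0,"az":0},{"tx":0,"ty":0,"tz":0,"ax":0,"ay":0,"az":0},{"tx":0,"ty":0,"tz":0,"ax":0,"ay":0,"az":0}]'; python3 - <<'E'
from h import *
import json
c=calibration('wrist');im=get_image('wrist');cv2.imwrite('pics/w3.png',im);json.dump({k:np.array(v).tolist() for k,v in c.items()},open('w3.json','w'))
o=np.array(c['cam_to_world'])
t=np.array([.6061,-.1819,.028]);print('right well px',proj(c,t),'left',proj(c,np.array([.6105,-.1101,.028])))
E
python3 st.py .6061 -.1819 .12 -.06
```

```text
time_s: 6.37
tcp_pos: [0.6052, -0.1805, 0.1208]
tool_rot: [0.0, 1.0, -0.03, -0.002]
force: [-0.7, 0.1, -0.1]
gripper_width: 0.025
grasp_force: 39.7
right well px [310.9050069  236.25328302] left [201.41666114 236.02807741]
tcp [ 0.6053 -0.1808  0.1209] yaw -0.0594 tilt [-0.003  -0.0008] t 6.4167 w 0.0247 F [-0.5  0.7 -0.9]
shift [0.0009 0.001  0.0009] turn [0.0006 0.0019 0.0004]
```

View pics/w3.png

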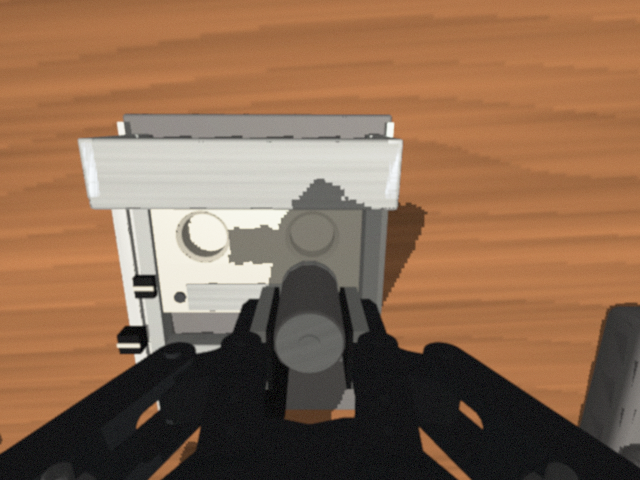

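The cell hangs at (309,342) over the right well, whose ring is centred near (312,235). The left ring is at (203,237). Both agree with the prediction to about 1 mm.

```bash
python3 -m jog '[{"tx":0.0008,"ty":0.0015,"tz":0.02,"ax":0,"ay":0,"az":0},{"tx":0,"ty":0,"tz":0.025,"ax":0,"ay":0,"az":0},{"tx":0,"ty":0,"tz":0.02,"ax":0,"ay":0,"az":0},{"tx":0,"ty":0,"tz":0,"ax":0,"ay":0,"az":0},{"tx":0,"ty":0,"tz":0,"ax":0,"ay":0,"az":0},{"tx":0,"ty":0,"tz":0,"ax":0,"ay":0,"az":0}]'; python3 st.py .6061 -.1824 .05 -.06;  python3 -m jog '[{"tx":0,"ty":0,"tz":0.004,"ax":0,"ay":0,"az":0},{"tx":0,"ty":0,"tz":0.004,"ax":0,"ay":0,"az":0},{"tx":0,"ty":0,"tz":0.004,"ax":0,"ay":0,"az":0},{"tx":0,"ty":0,"tz":0,"ax":0,"ay":0,"az":0}]';python3 st.py .6061 -.1824 .0311 -.06
```

```text
time_s: 6.92
tcp_pos: [0.6067, -0.1839, 0.0569]
tool_rot: [0.001, 1.0, -0.03, -0.001]
force: [-0.4, 0.1, -1.1]
gripper_width: 0.0248
grasp_force: 39.6
tcp [ 0.6067 -0.1839  0.0569] yaw -0.0608 tilt [-0.0013 -0.0019] t 6.9167 w 0.0248 F [-0.4  0.1 -1.1]
shift [-0.0006 -0.0015  0.0069] turn [ 0.0012  0.0007 -0.0005]
time_s: 7.25
tcp_pos: [0.6055, -0.1836, 0.0434]
tool_rot: [0.0, 1.0, -0.031, -0.002]
force: [-0.3, 0.2, -0.8]
gripper_width: 0.0253
grasp_force: 39.6
tcp [ 0.6055 -0.1836  0.0434] yaw -0.0611 tilt [-0.0035 -0.0009] t 7.25 w 0.0253 F [-0.3  0.2 -0.8]
shift [ 0.0006 -0.0012  0.0123] turn [ 0.0007  0.0022 -0.0007]
```

```bash
python3 -m jog '[{"tx":0.0003,"ty":-0.0008,"tz":0.004,"ax":0,"ay":0,"az":0},{"tx":0,"ty":0,"tz":0.004,"ax":0,"ay":0,"az":0},{"tx":0,"ty":0,"tz":0.003,"ax":0,"ay":0,"az":0},{"tx":0,"ty":0,"tz":0,"ax":0,"ay":0,"az":0},{"tx":0,"ty":0,"tz":0,"ax":0,"ay":0,"az":0},{"tx":0,"ty":0,"tz":0,"ax":0,"ay":0,"az":0}]';python3 st.py .6061 -.1824 .0311 -.06
```

```text
time_s: 7.75
tcp_pos: [0.6062, -0.1832, 0.0328]
tool_rot: [0.001, 1.0, -0.031, -0.001]
force: [0.7, 0.1, 0.1]
gripper_width: 0.0249
grasp_force: 39.6
tcp [ 0.6062 -0.1832  0.0328] yaw -0.0612 tilt [-0.0027 -0.0013] t 7.75 w 0.0249 F [0.7 0.1 0.1]
shift [-0.0001 -0.0007  0.0017] turn [ 0.0009  0.0017 -0.0008]
```

```bash
python3 -m jog '[{"tx":0,"ty":0,"tz":0.001,"ax":0,"ay":0,"az":0},{"tx":0,"ty":0,"tz":0.001,"ax":0,"ay":0,"az":0},{"tx":0,"ty":0,"tz":0.0005,"ax":0,"ay":0,"az":0},{"tx":0,"ty":0,"tz":0,"ax":0,"ay":0,"az":0},{"tx":0,"ty":0,"tz":0,"ax":0,"ay":0,"az":0}]';python3 st.py .6061 -.1824 .0311 -.06
```

```text
time_s: 8.17
tcp_pos: [0.6065, -0.1832, 0.0312]
tool_rot: [0.001, 1.0, -0.031, -0.001]
force: [-1.9, 1.0, 5.2]
gripper_width: 0.0248
grasp_force: 40.4
tcp [ 0.6065 -0.1832  0.0312] yaw -0.0612 tilt [-0.002  -0.0013] t 8.1667 w 0.0248 F [-1.9  1.   5.2]
shift [-0.0004 -0.0008  0.0001] turn [ 0.0009  0.0012 -0.0008]
```

Contact at the expected height means the cell is seated. I'll release, rise and go to the second cell.

```bash
python3 -m jog '[{"tx":0,"ty":0,"tz":0,"ax":0,"ay":0,"az":0},{"tx":0,"ty":0,"tz":0,"ax":0,"ay":0,"az":0},{"tx":0,"ty":0,"tz":0,"ax":0,"ay":0,"az":0},{"tx":0,"ty":0,"tz":0,"ax":0,"ay":0,"az":0},{"tx":0,"ty":0,"tz":-0.01,"ax":0,"ay":0,"az":0},{"tx":0,"ty":0,"tz":-0.02,"ax":0,"ay":0,"az":0},{"tx":0,"ty":0,"tz":-0.03,"ax":0,"ay":0,"az":0},{"tx":0,"ty":0,"tz":-0.03,"ax":0,"ay":0,"az":0}]' -0.1; python3 st.py .553 .1855 .12 -.06;python3 -m jog '[{"tx":-0.0075,"ty":-0.0366,"tz":0,"ax":0,"ay":0,"az":0},{"tx":-0.0075,"ty":-0.0366,"tz":0,"ax":0,"ay":0,"az":0},{"tx":-0.0075,"ty":-0.0366,"tz":0,"ax":0,"ay":0,"az":0},{"tx":-0.0075,"ty":-0.0366,"tz":0,"ax":0,"ay":0,"az":0},{"tx":-0.0075,"ty":-0.0366,"tz":0,"ax":0,"ay":0,"az":0},{"tx":-0.0075,"ty":-0.0366,"tz":0,"ax":0,"ay":0,"az":0},{"tx":-0.0075,"ty":-0.0366,"tz":0,"ax":0,"ay":0,"az":0},{"tx":-0.0075,"ty":-0.0366,"tz":0,"ax":0,"ay":0,"az":0},{"tx":-0.0075,"ty":-0.0366,"tz":0,"ax":0,"ay":0,"az":0},{"tx":-0.0075,"ty":-0.0366,"tz":0,"ax":0,"ay":0,"az":0},{"tx":0,"ty":0,"tz":0,"ax":0,"ay":0,"az":0},{"tx":0,"ty":0,"tz":0,"ax":0,"ay":0,"az":0},{"tx":0,"ty":0,"tz":0,"ax":0,"ay":0,"az":0},{"tx":0,"ty":0,"tz":0,"ax":0,"ay":0,"az":0}]';  python3 - <<'E'
from h import *
c=calibration('wrist');im=get_image('wrist');cv2.imwrite('pics/w4.png',im)
hs=cv2.cvtColor(im,cv2.COLOR_BGR2HSV);m=(hs[...,1]<60)&(hs[...,2]>110)
for s,ce,_ in blobs(m,200,20000): print(s.tolist(),ce.round(1),plane(c,ce,.05).round(4))
E
python3 st.py .553 .1855 .019 -.06
```

```text
time_s: 8.83
tcp_pos: [0.6057, -0.1828, 0.1212]
tool_rot: [0.001, 1.0, -0.031, -0.002]
force: [0.5, -0.2, 0.7]
gripper_width: 0.047
grasp_force: 0.0
tcp [ 0.6057 -0.1828  0.1212] yaw -0.0613 tilt [-0.0046 -0.0009] t 8.8333 w 0.047 F [ 0.5 -0.2  0.7]
shift [-0.0752 -0.3644  0.0011] turn [ 0.0007  0.0029 -0.0008]
time_s: 10.0
tcp_pos: [0.5544, 0.1852, 0.1205]
tool_rot: [0.001, 0.999, -0.032, -0.001]
force: [0.0, -0.6, 0.1]
gripper_width: 0.0467
grasp_force: 0.0
[65, 0, 82, 62, 1891] [111.2  26.7] [0.6796 0.2774 0.05  ]
[154, 0, 22, 46, 417] [164.9  24. ] [0.6791 0.2501 0.05  ]
[613, 166, 27, 168, 2285] [630.3 261.8] [ 0.5336 -0.0096  0.05  ]
[290, 232, 39, 36, 1094] [309.1 249.3] [0.5542 0.185  0.05  ]
[71, 354, 37, 31, 659] [ 85.7 366.3] [0.4813 0.3386 0.05  ]
tcp [0.5544 0.185  0.1204] yaw -0.064 tilt [-0.0022 -0.0021] t 10.05 w 0.0469 F [-0.1 -0.6 -0.2]
shift [-0.0013 -0.0007  0.1014] turn [ 0.0014  0.0013 -0.0025]
```

```bash
python3 -m jog '[{"tx":0,"ty":0,"tz":0.03,"ax":0,"ay":0,"az":-0.002},{"tx":0,"ty":0,"tz":0.03,"ax":0,"ay":0,"az":0},{"tx":0,"ty":0,"tz":0.026,"ax":0,"ay":0,"az":0},{"tx":0,"ty":0,"tz":0.0145,"ax":0,"ay":0,"az":0},{"tx":0,"ty":0,"tz":0,"ax":0,"ay":0,"az":0},{"tx":0,"ty":0,"tz":0,"ax":0,"ay":0,"az":0},{"tx":0,"ty":0,"tz":0,"ax":0,"ay":0,"az":0},{"tx":0,"ty":0,"tz":0,"ax":0,"ay":0,"az":0}]'; python3 st.py .5542 .185 .019 -.06
```

```text
time_s: 10.72
tcp_pos: [0.5549, 0.1866, 0.021]
tool_rot: [0.0, 1.0, -0.029, -0.0]
force: [-0.2, -0.2, 0.3]
gripper_width: 0.0467
grasp_force: 0.0
tcp [0.5549 0.1866 0.021 ] yaw -0.0588 tilt [-0.0003 -0.0005] t 10.7167 w 0.0467 F [-0.2 -0.2  0.3]
shift [-0.0006  0.0017  0.002 ] turn [0.0004 0.0001 0.0008]
```

```bash
python3 -m jog '[{"tx":-0.0005,"ty":0.0012,"tz":0.001,"ax":0,"ay":0,"az":0},{"tx":0,"ty":0,"tz":0,"ax":0,"ay":0,"az":0},{"tx":0,"ty":0,"tz":0,"ax":0,"ay":0,"az":0}]'; python3 -m jog '[{"tx":0,"ty":0,"tz":0,"ax":0,"ay":0,"az":0},{"tx":0,"ty":0,"tz":0,"ax":0,"ay":0,"az":0},{"tx":0,"ty":0,"tz":0,"ax":0,"ay":0,"az":0},{"tx":0,"ty":0,"tz":0,"ax":0,"ay":0,"az":0},{"tx":0,"ty":0,"tz":0,"ax":0,"ay":0,"az":0},{"tx":0,"ty":0,"tz":0,"ax":0,"ay":0,"az":0}]' 1 40; python3 st.py .6103 -.1106 .12 -.06
```

```text
time_s: 10.97
tcp_pos: [0.5533, 0.1857, 0.0192]
tool_rot: [0.0, 1.0, -0.029, -0.001]
force: [-1.1, 0.1, -0.1]
gripper_width: 0.047
grasp_force: 0.0
time_s: 11.47
tcp_pos: [0.5532, 0.1858, 0.0189]
tool_rot: [0.0, 1.0, -0.029, -0.001]
force: [-0.6, 0.4, 5.9]
gripper_width: 0.0248
grasp_force: 39.3
tcp [0.5532 0.1858 0.0189] yaw -0.0579 tilt [-0.0025 -0.0009] t 11.4667 w 0.0248 F [-0.6  0.4  5.9]
shift [ 0.0739  0.2927 -0.101 ] turn [0.0007 0.0015 0.0013]
```

```bash
python3 -m jog '[{"tx":0,"ty":0,"tz":-0.034,"ax":0,"ay":0,"az":0},{"tx":0,"ty":0,"tz":-0.034,"ax":0,"ay":0,"az":0},{"tx":0,"ty":0,"tz":-0.034,"ax":0,"ay":0,"az":0},{"tx":0.0092,"ty":0.0366,"tz":0,"ax":0,"ay":0,"az":0},{"tx":0.0092,"ty":0.0366,"tz":0,"ax":0,"ay":0,"az":0},{"tx":0.0092,"ty":0.0366,"tz":0,"ax":0,"ay":0,"az":0},{"tx":0.0092,"ty":0.0366,"tz":0,"ax":0,"ay":0,"az":0},{"tx":0.0092,"ty":0.0366,"tz":0,"ax":0,"ay":0,"az":0},{"tx":0.0092,"ty":0.0366,"tz":0,"ax":0,"ay":0,"az":0},{"tx":0.0092,"ty":0.0366,"tz":0,"ax":0,"ay":0,"az":0},{"tx":0.0092,"ty":0.0366,"tz":0,"ax":0,"ay":0,"az":0},{"tx":0,"ty":0,"tz":0,"ax":0,"ay":0,"az":0},{"tx":0,"ty":0,"tz":0,"ax":0,"ay":0,"az":0},{"tx":0,"ty":0,"tz":0.02,"ax":0,"ay":0,"az":0},{"tx":0,"ty":0,"tz":0.025,"ax":0,"ay":0,"az":0},{"tx":0,"ty":0,"tz":0.02,"ax":0,"ay":0,"az":0},{"tx":0,"ty":0,"tz":0,"ax":0,"ay":0,"az":0},{"tx":0,"ty":0,"tz":0,"ax":0,"ay":0,"az":0},{"tx":0,"ty":0,"tz":0,"ax":0,"ay":0,"az":0},{"tx":0,"ty":0,"tz":0,"ax":0,"ay":0,"az":0}]'; python3 st.py .6099 -.1108 .0311 -.06
```

```text
time_s: 13.13
tcp_pos: [0.6108, -0.1105, 0.0572]
tool_rot: [0.001, 1.0, -0.029, -0.0]
force: [-0.4, -0.2, -1.3]
gripper_width: 0.0251
grasp_force: 39.7
tcp [ 0.6108 -0.1105  0.0572] yaw -0.0573 tilt [-0.0004 -0.0015] t 13.1333 w 0.0251 F [-0.4 -0.2 -1.3]
shift [-0.0009  0.0003  0.0261] turn [0.001  0.0002 0.0017]
```

```bash
python3 -m jog '[{"tx":-0.0005,"ty":0.0003,"tz":0.004,"ax":0,"ay":0,"az":0},{"tx":0,"ty":0,"tz":0.004,"ax":0,"ay":0,"az":0},{"tx":0,"ty":0,"tz":0.004,"ax":0,"ay":0,"az":0},{"tx":0,"ty":0,"tz":0,"ax":0,"ay":0,"az":0}]';python3 -m jog '[{"tx":0,"ty":0,"tz":0.004,"ax":0,"ay":0,"az":0},{"tx":0,"ty":0,"tz":0.004,"ax":0,"ay":0,"az":0},{"tx":0,"ty":0,"tz":0.003,"ax":0,"ay":0,"az":0},{"tx":0,"ty":0,"tz":0,"ax":0,"ay":0,"az":0},{"tx":0,"ty":0,"tz":0,"ax":0,"ay":0,"az":0},{"tx":0,"ty":0,"tz":0,"ax":0,"ay":0,"az":0}]';python3 st.py .6099 -.1108 .0309 -.06
```

```text
time_s: 13.47
tcp_pos: [0.6085, -0.111, 0.043]
tool_rot: [0.0, 1.0, -0.029, -0.002]
force: [0.3, 0.3, -0.4]
gripper_width: 0.0251
grasp_force: 39.7
time_s: 13.97
tcp_pos: [0.6091, -0.1112, 0.0327]
tool_rot: [0.001, 1.0, -0.029, -0.001]
force: [-0.5, 0.7, -1.4]
gripper_width: 0.0249
grasp_force: 39.7
tcp [ 0.6091 -0.1112  0.0327] yaw -0.058 tilt [-0.0028 -0.0012] t 13.9667 w 0.0249 F [-0.5  0.7 -1.4]
shift [ 0.0008 -0.0004  0.0018] turn [0.0009 0.0017 0.0012]
```

```bash
python3 -m jog '[{"tx":0,"ty":0,"tz":0.001,"ax":0,"ay":0,"az":0},{"tx":0,"ty":0,"tz":0.001,"ax":0,"ay":0,"az":0},{"tx":0,"ty":0,"tz":0.0006,"ax":0,"ay":0,"az":0},{"tx":0,"ty":0,"tz":0,"ax":0,"ay":0,"az":0},{"tx":0,"ty":0,"tz":0,"ax":0,"ay":0,"az":0}]';python3 st.py .6061 -.1108 .0309 -.06
```

```text
time_s: 14.38
tcp_pos: [0.6093, -0.1112, 0.0309]
tool_rot: [0.001, 1.0, -0.029, -0.001]
force: [-1.5, 0.2, 6.5]
gripper_width: 0.0248
grasp_force: 40.4
tcp [ 0.6093 -0.1112  0.0309] yaw -0.058 tilt [-0.0021 -0.0012] t 14.3833 w 0.0248 F [-1.5  0.2  6.5]
shift [-0.0032 -0.0002 -0.    ] turn [0.0008 0.0013 0.0013]
```

```bash
python3 -m jog '[{"tx":0,"ty":0,"tz":0,"ax":0,"ay":0,"az":0},{"tx":0,"ty":0,"tz":0,"ax":0,"ay":0,"az":0},{"tx":0,"ty":0,"tz":0,"ax":0,"ay":0,"az":0},{"tx":0,"ty":0,"tz":0,"ax":0,"ay":0,"az":0},{"tx":0,"ty":0,"tz":-0.01,"ax":0,"ay":0,"az":0},{"tx":0,"ty":0,"tz":-0.02,"ax":0,"ay":0,"az":0},{"tx":0,"ty":0,"tz":-0.04,"ax":0,"ay":0,"az":0},{"tx":-0.02,"ty":0.01,"tz":-0.03,"ax":0,"ay":0,"az":0},{"tx":-0.03,"ty":0.015,"tz":-0.02,"ax":0,"ay":0,"az":0},{"tx":0,"ty":0,"tz":0,"ax":0,"ay":0,"az":0},{"tx":0,"ty":0,"tz":0,"ax":0,"ay":0,"az":0}]' -0.1;python3 st.py .52 -.14 .15 1.511; python3 - <<'E'
from h import *
c=calibration('wrist');im=get_image('wrist');cv2.imwrite('pics/w5.png',im);print(get_obs()['joints'])
for p in((.6105,-.1112,.062),(.6062,-.183,.062)): print(proj(c,np.array(p)))
s=get_image('side');cv2.imwrite('pics/side2.png',s)
cv2.imwrite('pics/mix2.png',np.hstack([cv2.resize(im,(400,300)),cv2.resize(s[180:315,255:435],(400,300))]))
E
```

```text
time_s: 15.3
tcp_pos: [0.5576, -0.1346, 0.1526]
tool_rot: [0.001, 1.0, -0.03, -0.0]
force: [0.3, -0.1, 0.8]
gripper_width: 0.0469
grasp_force: 0.0
tcp [ 0.5576 -0.1346  0.1526] yaw -0.0608 tilt [-0.0002 -0.0021] t 15.3 w 0.0469 F [ 0.3 -0.1  0.8]
shift [-0.0372  0.0077  0.0026] turn [ 1.0000e-03  1.1000e-03 -1.0006e+00]
[ 0.01028041  0.636071    0.27249271  1.81806659 -0.24270427  0.72065414
 -1.21435761]
[265.34658889 158.97216711]
[382.86115446 158.85478181]
```

View pics/mix2.png

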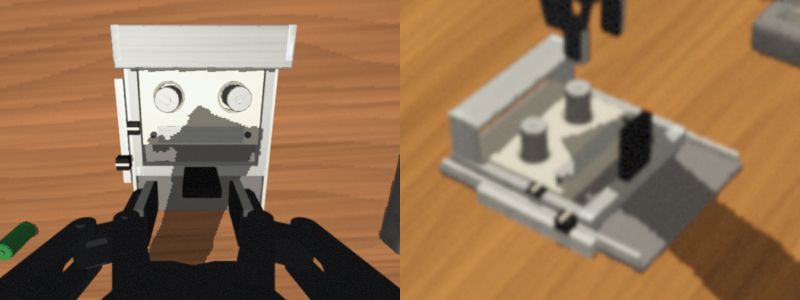

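Both cells stand fully down in their wells, and the bridge and tab are unchanged. Now I'll turn the gripper for the tab.

```bash
python3 -m jog '[{"tx":-0.038,"ty":0.0077,"tz":0,"ax":0,"ay":0,"az":0},{"tx":0,"ty":0,"tz":0,"ax":0,"ay":0,"az":-0.077},{"tx":0,"ty":0,"tz":0,"ax":0,"ay":0,"az":-0.077},{"tx":0,"ty":0,"tz":0,"ax":0,"ay":0,"az":-0.077},{"tx":0,"ty":0,"tz":0,"ax":0,"ay":0,"az":-0.077},{"tx":0,"ty":0,"tz":0,"ax":0,"ay":0,"az":-0.077},{"tx":0,"ty":0,"tz":0,"ax":0,"ay":0,"az":-0.077},{"tx":0,"ty":0,"tz":0,"ax":0,"ay":0,"az":-0.077},{"tx":0,"ty":0,"tz":0,"ax":0,"ay":0,"az":-0.077},{"tx":0,"ty":0,"tz":0,"ax":0,"ay":0,"az":-0.077},{"tx":0,"ty":0,"tz":0,"ax":0,"ay":0,"az":-0.077},{"tx":0,"ty":0,"tz":0,"ax":0,"ay":0,"az":-0.077},{"tx":0,"ty":0,"tz":0,"ax":0,"ay":0,"az":-0.077},{"tx":0,"ty":0,"tz":0,"ax":0,"ay":0,"az":-0.077},{"tx":0,"ty":0,"tz":0,"ax":0,"ay":0,"az":0},{"tx":0,"ty":0,"tz":0,"ax":0,"ay":0,"az":0},{"tx":0,"ty":0,"tz":0,"ax":0,"ay":0,"az":0},{"tx":0,"ty":0,"tz":0,"ax":0,"ay":0,"az":0}]';python3 st.py .5184 -.1416 .045 1.511
```

```text
time_s: 16.9
tcp_pos: [0.5197, -0.1383, 0.15]
tool_rot: [-0.001, 0.727, 0.686, -0.002]
force: [-0.4, -0.4, -0.1]
gripper_width: 0.0467
grasp_force: 0.0
tcp [ 0.5197 -0.1383  0.15  ] yaw 1.5127 tilt [-0.0034 -0.001 ] t 16.9 w 0.0467 F [-0.4 -0.4 -0.1]
shift [-0.0033 -0.0008  0.105 ] turn [-0.0021  0.0008  0.0011]
```

```bash
python3 -m jog '[{"tx":-0.0033,"ty":-0.0008,"tz":0.03,"ax":-0.002,"ay":0,"az":0},{"tx":0,"ty":0,"tz":0.025,"ax":0,"ay":0,"az":0},{"tx":0,"ty":0,"tz":0.025,"ax":0,"ay":0,"az":0},{"tx":0,"ty":0,"tz":0.02,"ax":0,"ay":0,"az":0},{"tx":0,"ty":0,"tz":0,"ax":0,"ay":0,"az":0},{"tx":0,"ty":0,"tz":0,"ax":0,"ay":0,"az":0},{"tx":0,"ty":0,"tz":0,"ax":0,"ay":0,"az":0}]';python3 st.py .5184 -.1416 .045 1.511
```

```text
time_s: 17.48
tcp_pos: [0.5194, -0.1419, 0.0513]
tool_rot: [0.001, 0.727, 0.687, 0.0]
force: [0.4, 0.1, -0.3]
gripper_width: 0.0469
grasp_force: 0.0
tcp [ 0.5194 -0.1419  0.0513] yaw 1.514 tilt [ 0.0016 -0.0017] t 17.4833 w 0.0469 F [ 0.4  0.1 -0.3]
shift [ 0.0003 -0.001   0.0063] turn [0.0011 0.001  0.0019]
```

```bash
python3 -m jog '[{"tx":0,"ty":-0.0008,"tz":0.005,"ax":0,"ay":0,"az":0},{"tx":0,"ty":0,"tz":0,"ax":0,"ay":0,"az":0},{"tx":0,"ty":0,"tz":0,"ax":0,"ay":0,"az":0}]';python3 -m jog '[{"tx":0,"ty":0,"tz":0,"ax":0,"ay":0,"az":0},{"tx":0,"ty":0,"tz":0,"ax":0,"ay":0,"az":0},{"tx":0,"ty":0,"tz":0,"ax":0,"ay":0,"az":0},{"tx":0,"ty":0,"tz":0,"ax":0,"ay":0,"az":0},{"tx":0,"ty":0,"tz":0,"ax":0,"ay":0,"az":0},{"tx":0,"ty":0,"tz":0,"ax":0,"ay":0,"az":0},{"tx":0,"ty":0,"tz":0,"ax":0,"ay":0,"az":0}]' 1 60; python3 - <<'E'
from h import *
import json
c=calibration('wrist');im=get_image('wrist');cv2.imwrite('pics/w6.png',im);json.dump({k:np.array(v).tolist() for k,v in c.items()},open('w6.json','w'))
for p in((.5784,-.067,.032),(.5357,-.049,.032)): print(proj(c,np.array(p)))
E
python3 st.py
```

```text
time_s: 17.73
tcp_pos: [0.5181, -0.142, 0.0461]
tool_rot: [0.001, 0.727, 0.687, -0.0]
force: [0.9, 0.8, -0.3]
gripper_width: 0.047
grasp_force: 0.0
time_s: 18.32
tcp_pos: [0.519, -0.1421, 0.0458]
tool_rot: [0.001, 0.727, 0.687, 0.0]
force: [3.3, -0.9, 3.3]
gripper_width: 0.0113
grasp_force: 59.2
[450.67218409 111.73728235]
[341.4192243   69.00646423]
tcp [ 0.519  -0.142   0.0458] yaw 1.5141 tilt [ 0.0027 -0.0016] t 18.3667 w 0.0109 F [3.7 0.7 3.7]
```

View pics/w6.png

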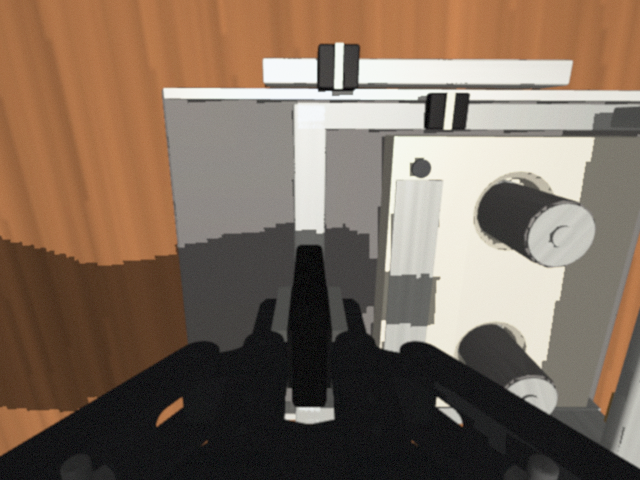

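The tab is pinched. The slide line shows at (448,112) and the rider line at (339,66), so the wrist camera can guide the pull.

```bash
cat > ln.py <<'E'
from h import *
c=calibration('wrist');im=get_image('wrist');cv2.imwrite('pics/w_last.png',im);g=cv2.cvtColor(im,cv2.COLOR_BGR2GRAY)
def line(y0,y1,x0,x1):
    # row-averaged profile: white line between two black stretches
    p=g[y0:y1].mean(0)[x0:x1];b=(p<90).astype(int);r=[];i=0
    idx=np.flatnonzero(np.diff(np.r_[0,b,0]));runs=idx.reshape(-1,2)
    for a,d in zip(runs,runs[1:]):
        if 4<=d[0]-a[1]<=16 and 5<=a[1]-a[0]<=25 and 5<=d[1]-d[0]<=25:
            s=slice(a[1]-3,d[0]+3);w=np.clip(p[s]-60,0,None);r.append(x0+a[1]-3+(w*np.arange(len(w))).sum()/w.sum())
    return r
m,s=line(58,72,200,620),line(104,120,200,620);print('px mark',m,'slide',s)
y=-.0605;X=np.array([np.cos(y),np.sin(y),0]);Y=np.array([-X[1],X[0],0]);O=np.array([.6082,-.147,0])
M,S=plane(c,(m[0],66),.032),plane(c,(s[0],112),.032)
print('mark x,y',(X@(M-O)).round(4),(Y@(M-O)).round(4),'slide',(X@(S-O)).round(4),(Y@(S-O)).round(4),'to go',(X@(S-M)).round(5))
E
python3 ln.py; python3 -m jog '[{"tx":0,"ty":-0.004,"tz":0,"ax":0,"ay":0,"az":0},{"tx":0,"ty":-0.004,"tz":0,"ax":0,"ay":0,"az":0},{"tx":0,"ty":-0.004,"tz":0,"ax":0,"ay":0,"az":0},{"tx":0,"ty":-0.004,"tz":0,"ax":0,"ay":0,"az":0},{"tx":0,"ty":-0.004,"tz":0,"ax":0,"ay":0,"az":0},{"tx":0,"ty":-0.004,"tz":0,"ax":0,"ay":0,"az":0},{"tx":0,"ty":-0.004,"tz":0,"ax":0,"ay":0,"az":0},{"tx":0,"ty":-0.004,"tz":0,"ax":0,"ay":0,"az":0},{"tx":0,"ty":-0.004,"tz":0,"ax":0,"ay":0,"az":0},{"tx":0,"ty":-0.004,"tz":0,"ax":0,"ay":0,"az":0},{"tx":0,"ty":0,"tz":0,"ax":0,"ay":0,"az":0},{"tx":0,"ty":0,"tz":0,"ax":0,"ay":0,"az":0},{"tx":0,"ty":0,"tz":0,"ax":0,"ay":0,"az":0},{"tx":0,"ty":0,"tz":0,"ax":0,"ay":0,"az":0},{"tx":0,"ty":0,"tz":0,"ax":0,"ay":0,"az":0},{"tx":0,"ty":0,"tz":0,"ax":0,"ay":0,"az":0}]'; python3 ln.py; python3 st.py
```

```text
px mark [np.float64(338.47210819686296)] slide [np.float64(448.9808397880147)]
mark x,y -0.0795 0.0945 slide -0.0353 0.078 to go 0.04421
time_s: 19.75
tcp_pos: [0.4798, -0.1396, 0.0458]
tool_rot: [0.002, 0.727, 0.687, 0.001]
force: [6.8, -0.0, 3.1]
gripper_width: 0.0117
grasp_force: 59.3
px mark [np.float64(441.61987674007673)] slide [np.float64(448.912494095418)]
mark x,y -0.0793 0.0947 slide -0.0746 0.078 to go 0.00471
tcp [ 0.4798 -0.1396  0.0458] yaw 1.5146 tilt [ 0.0043 -0.0016] t 19.8 w 0.0111 F [7.7 0.9 3.3]
```

```bash
python3 -m jog '[{"tx":0,"ty":-0.0024,"tz":0,"ax":0,"ay":0,"az":0},{"tx":0,"ty":-0.0023,"tz":0,"ax":0,"ay":0,"az":0},{"tx":0,"ty":0,"tz":0,"ax":0,"ay":0,"az":0},{"tx":0,"ty":0,"tz":0,"ax":0,"ay":0,"az":0},{"tx":0,"ty":0,"tz":0,"ax":0,"ay":0,"az":0},{"tx":0,"ty":0,"tz":0,"ax":0,"ay":0,"az":0},{"tx":0,"ty":0,"tz":0,"ax":0,"ay":0,"az":0},{"tx":0,"ty":0,"tz":0,"ax":0,"ay":0,"az":0}]'; python3 ln.py; python3 -m jog '[{"tx":0,"ty":0,"tz":0,"ax":0,"ay":0,"az":0},{"tx":0,"ty":0,"tz":0,"ax":0,"ay":0,"az":0},{"tx":0,"ty":0,"tz":0,"ax":0,"ay":0,"az":0},{"tx":0,"ty":0,"tz":0,"ax":0,"ay":0,"az":0},{"tx":0,"ty":0,"tz":0,"ax":0,"ay":0,"az":0},{"tx":0,"ty":0,"tz":0,"ax":0,"ay":0,"az":0}]' ; python3 ln.py; python3 st.py
```

```text
time_s: 20.47
tcp_pos: [0.4753, -0.1394, 0.0458]
tool_rot: [0.002, 0.727, 0.687, 0.001]
force: [8.5, 0.0, 2.5]
gripper_width: 0.011
grasp_force: 59.3
px mark [] slide [np.float64(448.8653364632238)]
time_s: 21.02
tcp_pos: [0.4753, -0.1394, 0.0458]
tool_rot: [0.002, 0.727, 0.687, 0.001]
force: [8.6, -0.3, 2.8]
gripper_width: 0.011
grasp_force: 59.3
px mark [np.float64(453.1329396325459)] slide [np.float64(448.86227685562164)]
mark x,y -0.0793 0.0948 slide -0.0791 0.078 to go 0.00028
tcp [ 0.4753 -0.1393  0.0458] yaw 1.5146 tilt [ 0.0048 -0.0015] t 21.0667 w 0.011 F [8.1 0.2 2.9]Traceback (most recent call last):
  File "ln.py", line 13, in <module>
    M,S=plane(c,(m[0],66),.032),plane(c,(s[0],112),.032)
                 ~^^^
IndexError: list index out of range
```

View pics/w_last.png

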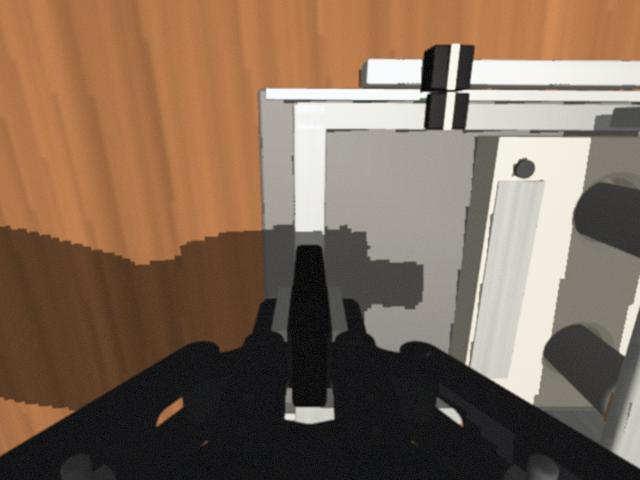

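The lines are nearly level, with the slide line at (449,112) and the mark at (453,66), allowing for the line's slant in the image. About 0.3 mm remains.

```bash
python3 -m jog '[{"tx":0,"ty":-0.0003,"tz":0,"ax":0,"ay":0,"az":0},{"tx":0,"ty":0,"tz":0,"ax":0,"ay":0,"az":0},{"tx":0,"ty":0,"tz":0,"ax":0,"ay":0,"az":0},{"tx":0,"ty":0,"tz":0,"ax":0,"ay":0,"az":0},{"tx":0,"ty":0,"tz":0,"ax":0,"ay":0,"az":0},{"tx":0,"ty":0,"tz":0,"ax":0,"ay":0,"az":0},{"tx":0,"ty":0,"tz":0,"ax":0,"ay":0,"az":0},{"tx":0,"ty":0,"tz":0,"ax":0,"ay":0,"az":0}]'; python3 ln.py; python3 ln.py && python3 -c "
from plant import *
print(hand_in())"
```

```text
time_s: 21.73
tcp_pos: [0.4753, -0.1394, 0.0458]
tool_rot: [0.002, 0.727, 0.687, 0.001]
force: [7.7, 0.2, 2.9]
gripper_width: 0.0109
grasp_force: 59.1
px mark [] slide [np.float64(448.8300375175864)]
px mark [] slide [np.float64(448.82399343929393)]Traceback (most recent call last):
  File "ln.py", line 13, in <module>
    M,S=plane(c,(m[0],66),.032),plane(c,(s[0],112),.032)
                 ~^^^
IndexError: list index out of range
Traceback (most recent call last):
  File "ln.py", line 13, in <module>
    M,S=plane(c,(m[0],66),.032),plane(c,(s[0],112),.032)
                 ~^^^
IndexError: list index out of range
```

```bash
sed -i 's/<=25/<=36/g' ln.py; python3 ln.py; python3 ln.py; python3 st.py
```

```text
px mark [np.float64(453.25220288457325)] slide [np.float64(448.8241474942385)]
mark x,y -0.0793 0.0948 slide -0.0791 0.0781 to go 0.00022
px mark [np.float64(453.24668946768395)] slide [np.float64(448.82434857232016)]
mark x,y -0.0793 0.0948 slide -0.0791 0.0781 to go 0.00022
tcp [ 0.4753 -0.1393  0.0458] yaw 1.5146 tilt [ 0.0053 -0.0016] t 21.9333 w 0.0116 F [ 9.  -0.   1.9]
```

```bash
python3 -c "
from plant import *
print(hand_in())"
```

```text
the job is handed in; nothing more can be done
None
```

I handed the job in at about 22 s: both small cells stand fully down, button end up, in the wells, and the gripper still holds the slide within about 0.2 mm of the rider line by the wrist camera; no verdict was returned.

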